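# Empty the catch tray into the tote

### The job

Push the grey tote across the bench until its low end stands squarely up against the front of the raised catch tray, then fold the tray's front flap all the way down over the tote's low edge, and then sweep both finished switch and socket boxes out of the tray right into the tote, so that neither is left perched on the tray or on the other. Slide the boxes, do not pick them up, because their covers are only clipped on; none may land on the bench. Leave the tote against the tray with the flap down, and do not disturb the other things on the bench.

Things in the scene. Friction and masses are not known exactly. Their poses are not given: they have to be found in the camera images.
- tray: Aluminium catch tray on a grey base, fixed. Origin on the bench (z = 0) under its middle; z up, y to its closed rear (roughly world +y), x across. Catch floor 45 mm above the bench, inside 140 mm wide (x) and 260 mm long (y -130 to 130). Side and rear walls 4 mm thick, 33 mm high; behind the rear wall a short slide reaches y = 190 and z = 105 mm. Only the flap closes the front (-y).
- tray_lip (a point): Middle of the front edge of the catch floor, on its upper surface; at (0, -134, 45) mm in the tray's frame. Below it a flat upright apron (outer face y = -134 mm) goes down to the bench; the tote comes up against it. As a box tips over this edge its rear underside lifts some 15 mm: push it at least 20 mm above the floor, or the fingers slip under it and jam.
- flap (a joint): Hinge of the front flap (plate 132 mm wide, 3 thick, 40 from hinge to edge). Hinge line along the tray's x at y = -136.5, z = 42 mm in the tray's frame. 0 = upright, closed; grows as the edge swings out (tray's -y) and down; 1.57 = level; 2.0 = stop, a chute sloping 25 degrees. Starts at 0 to 0.25. Light friction (about 1 N at the edge) holds it where it is left.
- flap_edge (a point): Middle of the flap's rolled free edge. At the stop it is 36 mm out of the hinge line and 16 mm below it, some 5 mm above the low front wall of the tote when that stands in place.
- tote: Loose grey tote, open on top, 190 (x) by 230 (y) mm, inside 172 by 212; +y wall (the low end, facing the tray) 17 mm high, other walls 58; walls and floor 4, rim 10 wide; about 0.6 kg. Origin: centre of its underside. Starts 50 to 100 mm short of the apron, up to 12 mm sideways and turned up to 0.1 rad to the tray. Against the apron its origin is at y = -249 mm in the tray's frame.
- switch_box: Finished part: white one-gang light switch on its mounting box, 115 mm (own x) by 73 mm (own y), 40 mm high (45 over the rocker), about 70 g, smooth (friction about 0.3), loose on the catch floor with its 115 mm side across the tray. Origin: centre of its underside.
- outlet_box: Finished part: white double socket outlet on its box, 72 mm (own x) by 115 mm (own y), 39 mm high, about 90 g, smooth, loose on the catch floor, 115 mm side across the tray. Origin: centre of its underside. The two boxes lie one behind the other, either in front; 38 to 50 mm is free between the front one and the flap and about 45 mm between the rear one and the rear wall.
- switch_mid (a point): Middle of the switch box, 20 mm above its underside.
- outlet_mid (a point): Middle of the outlet box, 20 mm above its underside.
- multimeter: Bystander: yellow and black multimeter, 155 x 78 x 46 mm, lying on the bench. Origin: centre of its underside.
- driver_red: Bystander: red screwdriver, 210 mm long, 28 mm thick, lying on the bench. Origin: centre of its underside.
- carton: Bystander: small carton 60 x 85 x 45 mm on the bench. Origin: centre of its underside.

How it is judged:
On the way, in this order (a step that is already met when the one before it is completed fails the run):
1. the tote stands squarely up against the front of the tray (y of tote in the frame of tray above -0.261 m and x of tote in the frame of tray between -0.03 and 0.03 m and angle between the x axis of tote and the x axis of tray, either way round below 0.1 rad), for 0.2 s.
2. the flap is folded all the way down over the tote's low edge (all of step 1 and value of joint flap above 1.85 rad), for 0.2 s.
At the end, for the whole second after the job is handed in: Both boxes rest in the tote (middle of each box within the tote's walls and less than 55 mm above the bench), the tote is still against the tray (gap under 12 mm, within 30 mm sideways and 0.1 rad of square), the flap is down (over 1.75 rad), and all are at rest (all of step 1 and value of joint flap above 1.75 rad and x of switch_mid in the frame of tote between -0.085 and 0.085 m and y of switch_mid in the frame of tote between -0.105 and 0.105 m and z of each of switch_mid, outlet_mid in the frame of tote below 0.055 m and x of outlet_mid in the frame of tote between -0.085 and 0.085 m and y of outlet_mid in the frame of tote between -0.105 and 0.105 m and linear speed of each of switch_box, outlet_box, tote below 0.02 m/s); the robot touches nothing.
It fails at once if a box is picked up (raised more than 50 mm off the catch floor) (height (world z) of any of switch_mid, outlet_mid above 0.115 m).
It fails at once if a box lands on the bench beside the tote ((height (world z) of switch_mid below 0.04 m and not (x of switch_mid in the frame of tote between -0.095 and 0.095 m and y of switch_mid in the frame of tote between -0.118 and 0.118 m)) or (height (world z) of outlet_mid below 0.04 m and not (x of outlet_mid in the frame of tote between -0.095 and 0.095 m and y of outlet_mid in the frame of tote between -0.118 and 0.118 m))).
It fails at once if another thing on the bench is disturbed (moved more than 30 mm) (distance of any of multimeter, driver_red, carton from where it was at the start of the episode above 0.03 m).
It also fails if it takes over 59 s, if anything falls off the work surface, if the arm or the gripper's body presses on something with over 40 N, if the wrist force passes 120 N, or if a joint passes its speed limit or range.

### The arm

A 6-joint arm with a two-finger parallel gripper is mounted at the origin on a cart in front of the work surface, level with it; the furniture and walls round the work are solid. World frame = base frame: x ahead of the robot, y to its left, z up, the work surface at z = 0. Lengths are in m, angles in rad, forces in N, time in s.
With the tool pointing down it reaches from about 0.425 to 0.95 m from the base axis. Payload 3.5 kg.
Tool frame: the origin (TCP) lies at the very end of the fingers, on their centre line; the grasp point (between the pads) lies 19 mm behind it; z points along the fingers, y is the line along which they close (so a half turn about z gives the same grasp; the last joint's range is limited). The gripper opens to 85 mm and grips with 20 to 120 N. Pads are 22 mm wide; open, the fingers measure 114 mm over their backs; the gripper's body (76 mm by 85 mm) begins 54 mm behind the grasp point. The pads swing forward as they close: fully open they stand 13 mm farther back than shut.
Start: joints at [1.035, 0.286, 1.577, -0, 1.279, -0.15], TCP at [0.254, 0.625, 0.231] pointing down, gripper open.
Joint ranges: [-2.77, 2.77], [-0.9, 2.22], [0.21, 2.48], [-1.53, 4.67], [0.24, 2.81], [-2.84, 2.84]. Speed limits (rad/s): [2.79, 2.79, 3.14, 3.14, 3.14, 3.14].

### API

Orientations are given as a unit quaternion [x, y, z, w].
In Python, from plant import ctrl gives the robot as it stands.
- The arm moves only by the tool nudge_tcp, called after "Call:" as name(argument=value, ...) on one line, values as JSON. Schema: {"type":"object","properties":{"increments":{"type":"object","properties":{"dx":{"type":"array","items":{"type":"number"},"minItems":1,"maxItems":10},"dy":{"type":"array","items":{"type":"number"},"minItems":1,"maxItems":10},"dz":{"type":"array","items":{"type":"number"},"minItems":1,"maxItems":10},"wx":{"type":"array","items":{"type":"number"},"minItems":1,"maxItems":10},"wy":{"type":"array","items":{"type":"number"},"minItems":1,"maxItems":10},"wz":{"type":"array","items":{"type":"number"},"minItems":1,"maxItems":10},"finger_gap":{"type":"array","items":{"type":"number"},"minItems":1,"maxItems":10}},"additionalProperties":false,"required":["dx","dy","dz","wx","wy","wz","finger_gap"]},"clamp_n":{"type":"number"},"only":{"type":"string"},"quiet":{"type":"boolean"},"lines":{"type":"string"}},"required":["increments"],"additionalProperties":false}. increments is an object with one list for each field, all of the same length, 1 to 10, a row being the entries at one place: dx, dy, dz (the shift in units of 5 mm), wx, wy, wz (a rotation vector in units of 0.1 rad), finger_gap (the opening from 0.0 (shut) to 1.0 (fully open)); each row is the pose to reach, as a shift and turn from the pose commanded when the call began, along the tool's axes at that moment; what a row does not reach only later rows make up. A row lasts 1/8 s, in which the tool goes at most 0.0625 m and 0.188 rad, less where a joint would pass 70% of its speed; a pose out of reach is approached as far as the arm can. The fingers move at their own pace and stop on an object; clamp_n is the grip in N (left out, the last holds). Time passes only in rows, so rows that do not move let the fingers close. The tool returns the time, the measured TCP pose, the force, the opening and the grip force at its end. only (a regular expression) keeps the lines of the reply that match it, lines (a string "A,B") keeps lines A to B, and quiet returns only ok. Input that does not fit is refused with a message, and nothing moves.
- ctrl.get_state(): the state, without advancing time (a new reading comes with each control period).
- ctrl.read_camera(name): name is "scene" or "top"; returns a dict with "pixels" (400x640x3 uint8, red, green, blue), "camera_matrix" (3x3 intrinsics, pixels), "xyz" and "orientation" of the camera in the world. Camera axes: x right, y down, z forward; pixel columns grow to the right and rows downward; lengths in m; the calibration is good to about 2 mm. A picture is of the moment at which its call begins. There is no depth.
- ctrl.sign_off(): hands the job in; it is judged then, once.
The state is a dict: "time": time; "qpos": joint angles; "dq": joint speeds; "joint_efforts": joint torques, N m; "eef_pos": TCP position; "tcp_rot": TCP orientation; "contact_force": force on the tool from outside, world axes, zero at the start; "wrist_torque": the same for the moment, N m; "opening": opening from 0.0 (shut) to 1.0 (fully open); "finger_force": force on a finger pad.
Only numpy, scipy, OpenCV 4.12 (cv2) and the standard library are available. Lean on these libraries where they do the work, as an engineer would, in place of code of your own. Each camera call takes 0.05 s, during which the arm holds its last target. There are 200 camera calls.

## Working session

There is one attempt and no reset: what is moved stays moved. The work goes in short steps, Python scripts to look and compute and a tool call to move; the robot and the scene stay as the last step left them, time stands still between calls to the robot, and variables do not carry over. Pictures are saved under pics/ and viewed, at most 10 in all, crops included, and the job is handed in when it is done.

```bash
ls; mkdir -p pics
```

Run:
```python
from plant import ctrl
import cv2,numpy as np
s=ctrl.get_state();print(s)
for n in("scene","top"):
    r=ctrl.read_camera(n);cv2.imwrite(f"pics/{n}0.png",r["pixels"][:,:,::-1]);print(n,r["camera_matrix"],r["xyz"],r["orientation"])
```

```text
pics
plant.py
{'time': 0.0, 'qpos': array([ 1.03502031e+00,  2.87207516e-01,  1.57816943e+00, -3.65830880e-06,
        1.27860630e+00, -1.49993452e-01]), 'dq': array([ 0.00074227,  0.00108079, -0.00147103,  0.00108388,  0.00078668,
        0.00049991]), 'joint_efforts': array([-3.63768131e-04, -4.05972505e+01, -2.92626518e+01, -7.78318372e-05,
        5.69152005e-03, -3.32128378e-07]), 'eef_pos': array([0.25362263, 0.62483255, 0.22992338]), 'tcp_rot': array([ 1.91696695e-01,  9.81453488e-01, -1.12630488e-03, -4.00215737e-04]), 'contact_force': array([-0.10809255, -0.32133969, -0.65899239]), 'wrist_torque': array([-0.01555096,  0.04356367, -0.02942779]), 'finger_force': 0.0, 'opening': 0.9947984626100776}
scene [[413.62553461   0.         313.83059946]
 [  0.         413.62553461 199.89895224]
 [  0.           0.           1.        ]] [-0.10326557 -0.61431361  1.10247365] [ 0.84205902 -0.40195118  0.1559991  -0.3240928 ]
top [[488.76333135   0.         311.33473464]
 [  0.         488.76333135 197.71610479]
 [  0.           0.           1.        ]] [ 0.24038591 -0.03499831  1.74543097] [-0.67870155  0.72677314 -0.07506797  0.07436263]
```

View pics/top0.png

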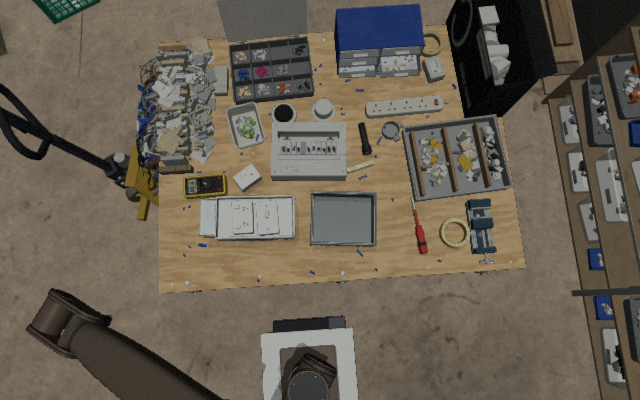

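View pics/scene0.png

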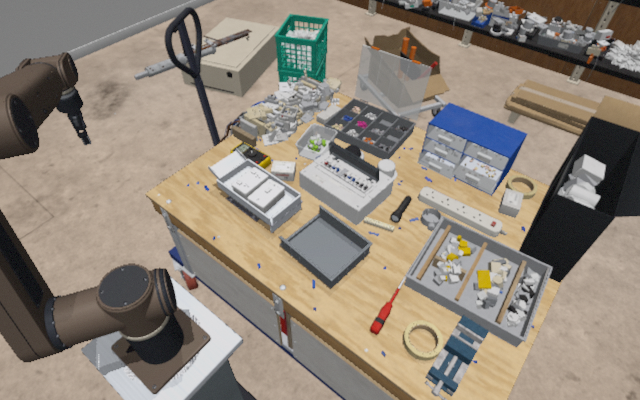

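Create h.py:
```python
from plant import ctrl
import cv2,numpy as np
from scipy.spatial.transform import Rotation as R
def cam(n,name=None):
    r=ctrl.read_camera(n)
    if name: cv2.imwrite(f"pics/{name}.png",r["pixels"][:,:,::-1])
    return r
def ray(r,uv,z):
    d=np.linalg.inv(r["camera_matrix"])@np.c_[np.atleast_2d(uv),np.ones(len(np.atleast_2d(uv)))].T
    d=(R.from_quat(r["orientation"]).as_matrix()@d).T; o=np.array(r["xyz"])
    return o+d*((z-o[2])/d[:,2])[:,None]
def proj(r,p):
    c=R.from_quat(r["orientation"]).as_matrix().T@(np.atleast_2d(p)-r["xyz"]).T
    q=(r["camera_matrix"]@c).T; return q[:,:2]/q[:,2:]
def crop(r,name,x0,y0,x1,y1,k):
    cv2.imwrite(f"pics/{name}.png",cv2.resize(r["pixels"][y0:y1,x0:x1,::-1],None,fx=k,fy=k,interpolation=cv2.INTER_CUBIC))
```

Run:
```python
from h import *
r=cam("top");crop(r,"topc",190,165,390,255,4)
np.set_printoptions(precision=4,suppress=True)
hsv=cv2.cvtColor(r["pixels"],cv2.COLOR_RGB2HSV)
wood=cv2.inRange(hsv,(8,60,60),(28,255,255))
m=(255-wood);m[:, :300]=0;m[:,385:]=0;m[:186]=0;m[250:]=0
m=cv2.morphologyEx(m,cv2.MORPH_OPEN,np.ones((5,5)))
c=max(cv2.findContours(m,0,2)[0],key=cv2.contourArea);b=cv2.minAreaRect(c);print("tote px",b,cv2.boxPoints(b).tolist())
P=ray(r,c[:,0].astype(float),0.058);print(cv2.minAreaRect(P[:,:2].astype(np.float32)))
```

```text
tote px ((343.2247314453125, 218.08255004882812), (65.69711303710938, 54.00551223754883), 1.7357046604156494) [[309.5733337402344, 244.07797241210938], [311.2091369628906, 190.09722900390625], [376.8761291503906, 192.08712768554688], [375.2403259277344, 246.06787109375]]
((0.5235583782196045, -0.15542367100715637), (0.229439839720726, 0.19164907932281494), 84.37772369384766)
```

View pics/topc.png

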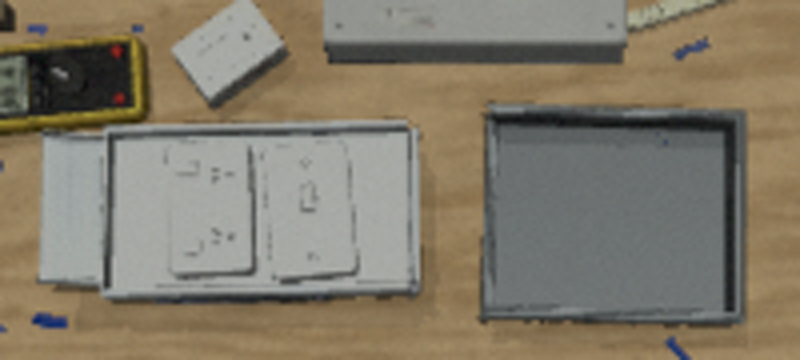

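Add to h.py:
```python
np.set_printoptions(precision=4,suppress=True)
def wood(r):
    h=cv2.cvtColor(r["pixels"],cv2.COLOR_RGB2HSV); return cv2.inRange(h,(8,60,60),(28,255,255))
def edge(r,pts,z):
    # sub-pixel lines near given image segments: strongest gradient along the normal -> world line
    g=cv2.GaussianBlur(cv2.cvtColor(r["pixels"],cv2.COLOR_RGB2GRAY),(3,3),0).astype(np.float32)
    a,b=map(np.array,pts); n=np.array([-(b-a)[1],(b-a)[0]])/np.linalg.norm(b-a); t=np.arange(-3,3.01,.25); out=[]
    for s in np.linspace(.1,.9,40):
        q=(a+s*(b-a)+t[:,None]*n).astype(np.float32)
        v=cv2.remap(g,q[:,:1],q[:,1:],1)[:,0]; out.append(q[np.argmax(abs(np.gradient(v)))])
    P=ray(r,np.array(out,float),z)[:,:2].astype(np.float32)
    vx,vy,x,y=cv2.fitLine(P,cv2.DIST_HUBER,0,.01,.01).ravel(); return np.array([x,y]),np.arctan2(vy,vx)
```

Run:
```python
from h import *
r=cam("top")
c=lambda x,y:(x/4+189.6,y/4+164.6)
for n,a,b,z in [("tray far(+x) top",c(105,127),c(416,122),.078),("tray near top in",c(103,292),c(416,288),.078),("tray near out",c(103,299),c(416,295),.078),
 ("flap",c(416,125),c(416,290),.08),("rearwall",c(106,130),c(104,295),.078),
 ("tote far",c(488,104),c(744,112),.058),("tote near",c(484,318),c(740,322),.058),("tote low",c(488,108),c(484,316),.017),("tote back",c(746,112),c(741,320),.058),
 ("sw front",c(350,142),c(356,272),.085),("out rear",c(168,145),c(172,272),.085)]:
    p,t=edge(r,(a,b),z);print(n,p,"ang",np.degrees(t)%180)
```

```text
tray far(+x) top [0.6094 0.1449] ang 86.622536
tray near top in [0.4717 0.1552] ang 87.23972
tray near out [0.4716 0.1547] ang 87.33453
flap [0.5313 0.0136] ang 176.532
rearwall [0.5468 0.2772] ang 175.72495
tote far [ 0.6117 -0.1611] ang 84.97497
tote near [ 0.4266 -0.1422] ang 83.26698
tote low [ 0.5447 -0.0424] ang 175.61987
tote back [ 0.5175 -0.2616] ang 174.68314
sw front [0.5381 0.0714] ang 178.52579
out rear [0.5491 0.2285] ang 0.8820171
```

Add to h.py:
```python
T0=np.array([.541,.144,0]); YAW=-.0575
RT=R.from_euler("z",YAW)
def w(x,y,z): return T0+RT.apply([x,y,z])
def st(): 
    s=ctrl.get_state(); p=RT.inv().apply(s["eef_pos"]-T0); return s,p,R.from_quat(s["tcp_rot"])
def go(*targets):   # targets in tray frame -> tool-axis shifts from here, and the turn that aligns tool x/y with tray y/x
    s,p,q=st(); want=RT*R.from_matrix([[0,1,0],[1,0,0],[0,0,-1]])
    print("at tray",p,"turn",(q.inv()*want).as_rotvec(),"F",s["contact_force"],"t",s["time"])
    for t in targets: print(t,"->",q.inv().apply(w(*t)-s["eef_pos"]))
```

Run:
```python
from h import *
go((0,.15,.231),(0,0,.231),(0,-.3,.231),(0,-.455,.20),(0,-.455,.012))
```

```text
at tray [-0.3144  0.4637  0.2304] turn [-0.0015  0.0007  1.2425] F [-0.0308  0.136  -0.9117] t 0.2
(0, 0.15, 0.231) -> [-0.3988 -0.1956 -0.0004]
(0, 0, 0.231) -> [-0.4471 -0.3376 -0.0002]
(0, -0.3, 0.231) -> [-0.5439 -0.6216  0.0002]
(0, -0.455, 0.2) -> [-0.5938 -0.7683  0.0315]
(0, -0.455, 0.012) -> [-0.5939 -0.768   0.2195]
```

The manual's scale: shifts go in units of 5 mm and turns go in units of 0.1 rad. Converting my numbers, -0.622 m is -124.4, -0.544 m is -108.8, 1.24 rad is 12.4.

Call:
nudge_tcp(increments={"dx":[-79.8,-79.8,-79.8,-79.8,-79.8,-79.8,-79.8,-108.8,-108.8,-108.8],"dy":[-39.2,-39.2,-39.2,-39.2,-39.2,-39.2,-39.2,-124.4,-124.4,-124.4],"dz":[0,0,0,0,0,0,0,0,0,0],"wx":[0,0,0,0,0,0,0,0,0,0],"wy":[0,0,0,0,0,0,0,0,0,0],"wz":[6,6,6,6,12.4,12.4,12.4,12.4,12.4,12.4],"finger_gap":[1,1,1,1,1,1,1,1,1,1]})

```text
time: 1.45
eef_pos: [0.5361, 0.1096, 0.2311]
tcp_rot: [0.726, 0.687, -0.0, 0.0]
contact_force: [-0.2, -0.2, 0.8]
opening: 1.004
finger_force: 0.0
```

```bash
python3 -c "
from h import *
go((0,-.3,.231),(0,-.455,.2),(0,-.455,.012))"
```

```text
at tray [-0.0029 -0.0346  0.2311] turn [-0.0001  0.0001  0.0026] F [-0.1907 -0.2094  0.7702] t 1.45
(0, -0.3, 0.231) -> [-0.2654  0.0022  0.0001]
(0, -0.455, 0.2) -> [-0.4204  0.0018  0.0312]
(0, -0.455, 0.012) -> [-0.4204  0.0018  0.2192]
```

Call:
nudge_tcp(increments={"dx":[-84,-84,-84,-84,-84,-84,-84,-84,-84,-84],"dy":[0.6,0.6,0.6,0.6,0.6,0.6,0.6,0.6,0.6,0.6],"dz":[0,0,0,0,0,0,0,12,24,30],"wx":[0,0,0,0,0,0,0,0,0,0],"wy":[0,0,0,0,0,0,0,0,0,0],"wz":[0,0,0,0,0,0,0,0,0,0],"finger_gap":[1,1,1,1,1,1,1,1,1,1]})

```text
time: 2.7
eef_pos: [0.5141, -0.3064, 0.0768]
tcp_rot: [0.726, 0.687, -0.0, -0.003]
contact_force: [0.1, 0.4, 0.9]
opening: 1.0
finger_force: 0.0
```

Run:
```python
from h import *
go((0,-.455,.012),(0,-.38,.012))
r=cam("top");crop(r,"a1",190,165,390,265,4)
```

```text
at tray [-0.001  -0.4512  0.0768] turn [-0.0053 -0.0041  0.0019] F [0.0503 0.429  0.9131] t 2.7
(0, -0.455, 0.012) -> [-0.004   0.0014  0.0648]
(0, -0.38, 0.012) -> [0.071  0.0015 0.0651]
```

View pics/a1.png

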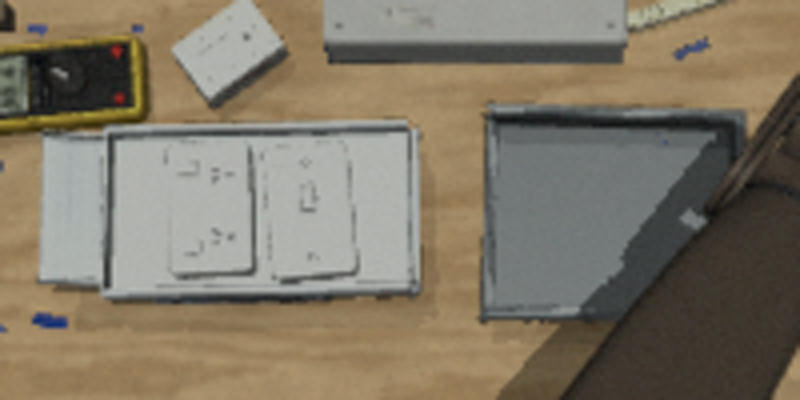

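Scaled: 0.065 m is 13, 0.06 m is 12.

Call:
nudge_tcp(increments={"dx":[-0.6,-0.6,2,4,6,8,10,12],"dy":[0.2,0.2,0.2,0.2,0.2,0.2,0.2,0.2],"dz":[8,13,13,13,13,13,13,13],"wx":[0,0,0,0,0,0,0,0],"wy":[0,0,0,0,0,0,0,0],"wz":[0,0,0,0,0,0,0,0],"finger_gap":[1,1,1,1,1,1,1,1]})

```text
time: 3.75
eef_pos: [0.5218, -0.2492, 0.0182]
tcp_rot: [0.726, 0.688, -0.0, 0.002]
contact_force: [-0.2, -5.5, 4.2]
opening: 1.004
finger_force: 2.8
```

Call:
nudge_tcp(increments={"dx":[1,1.6,1.6],"dy":[0,0,0],"dz":[0,0,0],"wx":[0,0,0],"wy":[0,0,0],"wz":[0,0,0],"finger_gap":[1,1,1]})

```text
time: 4.12
eef_pos: [0.5213, -0.2401, 0.0166]
tcp_rot: [0.726, 0.687, 0.0, 0.0]
contact_force: [1.1, -4.3, 2.8]
opening: 1.002
finger_force: 1.9
```

```bash
python3 -c "
from h import *
go()
r=cam('top');crop(r,'a2',190,165,390,265,4)"
```

```text
at tray [ 0.0024 -0.3846  0.0166] turn [0.0007 0.0002 0.0026] F [ 1.1302 -4.332   2.8469] t 4.125
```

View pics/a2.png

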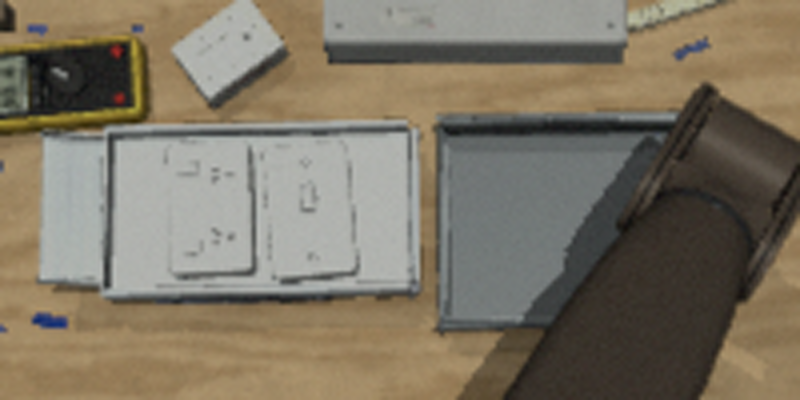

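Scaled: 0.012 m is 2.4, 0.006 m is 1.2.

Call:
nudge_tcp(increments={"dx":[1.2,2.4,2.4],"dy":[0,0,0],"dz":[0,0,0],"wx":[0,0,0],"wy":[0,0,0],"wz":[0,0,0],"finger_gap":[1,1,1]})

```text
time: 4.55
eef_pos: [0.5214, -0.2275, 0.0159]
tcp_rot: [0.726, 0.687, 0.0, -0.001]
contact_force: [0.4, -2.4, 2.2]
opening: 1.001
finger_force: 1.2
```

Call:
nudge_tcp(increments={"dx":[0.8,0.8],"dy":[0,0],"dz":[0,0],"wx":[0,0],"wy":[0,0],"wz":[0,0],"finger_gap":[1,1]})

```text
time: 4.8
eef_pos: [0.5215, -0.2235, 0.0159]
tcp_rot: [0.726, 0.687, -0.0, -0.001]
contact_force: [-0.4, -3.0, 2.6]
opening: 0.999
finger_force: 1.3
```

```bash
python3 -c "
from h import *
go()"
```

```text
at tray [ 0.0017 -0.3681  0.0159] turn [-0.0011 -0.001   0.0024] F [-0.3968 -2.9634  2.5855] t 4.8
```

Call:
nudge_tcp(increments={"dx":[0.8,0.8],"dy":[0,0],"dz":[0,0],"wx":[0,0],"wy":[0,0],"wz":[0,0],"finger_gap":[1,1]})

```text
time: 5.05
eef_pos: [0.5218, -0.2194, 0.0159]
tcp_rot: [0.726, 0.687, 0.0, -0.001]
contact_force: [0.2, -1.4, 0.8]
opening: 0.999
finger_force: 1.0
```

Call:
nudge_tcp(increments={"dx":[0.8,0.8],"dy":[0,0],"dz":[0,0],"wx":[0,0],"wy":[0,0],"wz":[0,0],"finger_gap":[1,1]})

```text
time: 5.3
eef_pos: [0.5233, -0.2184, 0.0169]
tcp_rot: [0.725, 0.689, -0.001, 0.003]
contact_force: [0.9, -10.4, -1.4]
opening: 0.998
finger_force: 4.8
```

```bash
python3 -c "
from h import *
go()"
```

```text
at tray [ 0.0031 -0.3628  0.0169] turn [0.0029 0.0055 0.0059] F [  0.9421 -10.3556  -1.3882] t 5.3
```

Scaled: 0.004 m is 0.8.

Call:
nudge_tcp(increments={"dx":[0.8,0.8],"dy":[0,0],"dz":[0,0],"wx":[0,0],"wy":[0,0],"wz":[0,0],"finger_gap":[1,1]})

```text
time: 5.55
eef_pos: [0.5238, -0.2182, 0.0182]
tcp_rot: [0.725, 0.689, -0.003, 0.006]
contact_force: [-2.5, -20.2, 0.2]
opening: 1.001
finger_force: 10.0
```

Call:
nudge_tcp(increments={"dx":[-2,-6,-6,-6,6,18,30],"dy":[0,0,0,0,0,0,0],"dz":[0,0,-12,-24,-36,-44,-44],"wx":[0,0,0,0,0,0,0],"wy":[0,0,0,0,0,0,0],"wz":[0,0,0,0,0,0,0],"finger_gap":[1,1,1,1,0.5,0,0]})

```text
time: 6.42
eef_pos: [0.5305, -0.0861, 0.2339]
tcp_rot: [0.727, 0.687, 0.001, 0.002]
contact_force: [0.8, -0.0, -1.0]
opening: 0.379
finger_force: 0.0
```

Run:
```python
from h import *
go()
r=cam('top');r2=cam('scene');a=r["pixels"][165:265,190:390];b=r2["pixels"][120:300,190:400]
b=cv2.resize(b,None,fx=2,fy=2,interpolation=2);a=cv2.resize(a,None,fx=3.5,fy=3.5,interpolation=2)[:, :]
o=np.zeros((600,720,3),np.uint8);
a=cv2.resize(a,(480,240));o[:240,:480]=a;o[240:600,:420]=b
cv2.imwrite("pics/a3.png",o[:,:,::-1]);np.save("top3.npy",r["pixels"])
```

```text
at tray [ 0.0027 -0.2303  0.2339] turn [0.0042 0.0002 0.0008] F [ 0.849  -0.0452 -1.0279] t 6.425
```

View pics/a3.png

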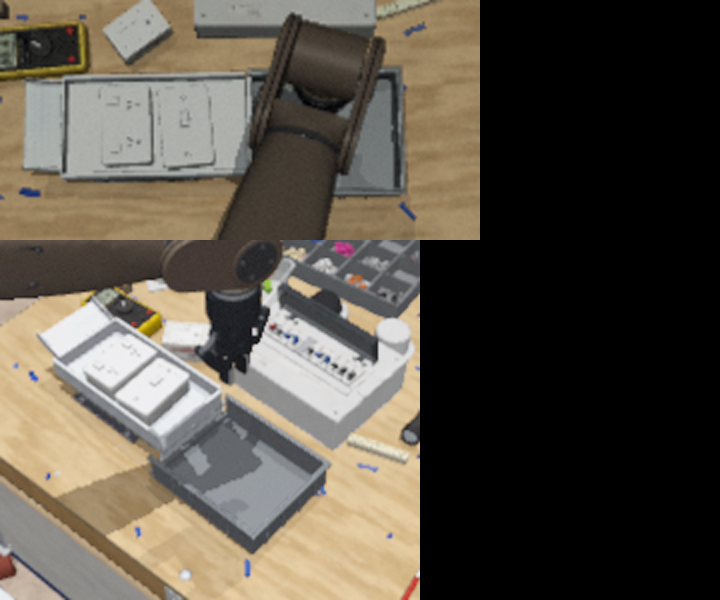

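Run:
```python
from h import *
r=cam('top')
for n,a,b,z in [("back",(357.5,194),(357.5,244),.058),("far",(345,193.5),(356,193.5),.058),("near",(330,244.5),(356,244.5),.058),
  ("trayrear",(216.5,198),(215.7,238),.078),("outrear",(231.7,201),(232.6,232),.084),("swfront",(277.3,201),(278.5,232),.084),("tray far",(225,196),(285,195),.078),("tray near",(225,238),(285,237),.078)]:
    p,t=edge(r,(a,b),z);print(n,RT.inv().apply(np.r_[p,0]-T0)[:2],np.degrees(t-YAW)%180)
go((0,-.108,.12),(0,-.108,.065))
```

```text
back [-0.0027 -0.3452] 0.2695643
far [ 0.0827 -0.3286] 99.67076
near [-0.1035 -0.2989] 89.374916
trayrear [-0.0028  0.1337] 178.98785
outrear [0.0126 0.084 ] 2.8215818
swfront [ 0.0037 -0.0727] 6.509579
tray far [0.0686 0.0003] 89.60797
tray near [-0.0698  0.005 ] 90.93278
at tray [ 0.0019 -0.2286  0.2317] turn [ 0.001  -0.0005  0.0072] F [0.332  0.2112 0.3961] t 6.575
(0, -0.108, 0.12) -> [ 0.1206 -0.0011  0.1118]
(0, -0.108, 0.065) -> [ 0.1205 -0.0012  0.1668]
```

Scaled: 0.127 m is 25.4, 0.12 m is 24, 0.007 rad is 0.07.

Call:
nudge_tcp(increments={"dx":[12,22,25.4,25.4,25.4,25.4],"dy":[-0.2,-0.2,-0.2,-0.2,-0.2,-0.2],"dz":[4,10,20,24,24,24],"wx":[0,0,0,0,0,0],"wy":[0,0,0,0,0,0],"wz":[0.07,0.07,0.07,0.07,0.07,0.07],"finger_gap":[0,0,0,0,0,0]})

```text
time: 7.32
eef_pos: [0.5362, 0.0391, 0.1115]
tcp_rot: [0.729, 0.684, 0.0, 0.0]
contact_force: [1.0, -0.1, 0.7]
opening: 0.002
finger_force: 0.0
```

```bash
python3 - <<'E'
from h import *
r=cam('scene');crop(r,"a4",180,120,400,285,3);go((0,-.102,.063))
E
```

```text
at tray [ 0.0016 -0.1049  0.1122] turn [ 0.002   0.     -0.0057] F [ 0.8441 -0.1904 -0.4283] t 7.375
(0, -0.102, 0.063) -> [ 0.0029 -0.0017  0.0492]
```

View pics/a4.png

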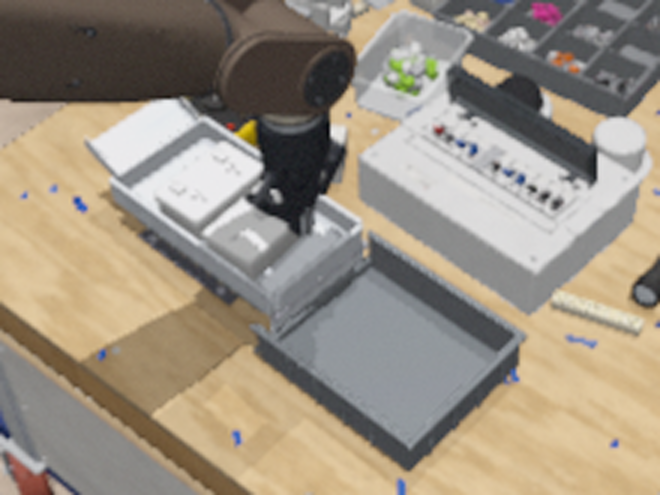

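Call:
nudge_tcp(increments={"dx":[0.6,0.6,0.6],"dy":[-0.2,-0.2,-0.2],"dz":[5,10,10],"wx":[0,0,0],"wy":[0,0,0],"wz":[0,0,0],"finger_gap":[0,0,0]})

```text
time: 7.75
eef_pos: [0.5339, 0.0428, 0.0604]
tcp_rot: [0.729, 0.685, -0.001, -0.001]
contact_force: [0.0, -0.6, -0.4]
opening: -0.004
finger_force: 0.0
```

Call:
nudge_tcp(increments={"dx":[-2.4,-4.8,-7.2,-9.6],"dy":[0,0,0,0],"dz":[0,0,0,0],"wx":[0,0,0,0],"wy":[0,0,0,0],"wz":[0,0,0,0],"finger_gap":[0,0,0,0]})

```text
time: 8.25
eef_pos: [0.532, -0.0059, 0.0615]
tcp_rot: [0.729, 0.685, 0.0, 0.0]
contact_force: [-0.1, 0.5, 0.1]
opening: -0.002
finger_force: 0.2
```

```bash
python3 -c "
from h import *
go()"
```

```text
at tray [-0.0004 -0.1501  0.0615] turn [ 0.0009  0.0003 -0.0047] F [-0.1309  0.4653  0.0677] t 8.25
```

Scaled: 0.008 m is 1.6, 0.025 m is 5.

Call:
nudge_tcp(increments={"dx":[-0.8,-1.8,-2.2,-2.4,-2.4],"dy":[0,0,0,0,0],"dz":[1.6,3.2,4.4,5,5],"wx":[0,0,0,0,0],"wy":[0,0,0,0,0],"wz":[0,0,0,0,0],"finger_gap":[0,0,0,0,0]})

```text
time: 8.88
eef_pos: [0.5306, -0.0166, 0.0354]
tcp_rot: [0.729, 0.685, -0.0, -0.0]
contact_force: [-0.1, 0.3, 0.1]
opening: 0.004
finger_force: 0.0
```

Call:
nudge_tcp(increments={"dx":[-0.6,-0.6],"dy":[0,0],"dz":[0.6,0.6],"wx":[0,0],"wy":[0,0],"wz":[0,0],"finger_gap":[0,0]})

```text
time: 9.12
eef_pos: [0.5308, -0.0198, 0.0329]
tcp_rot: [0.729, 0.685, -0.0, 0.0]
contact_force: [-0.4, 0.6, -0.1]
opening: 0.003
finger_force: 0.0
```

```bash
python3 -c "
from h import *
go();cam('scene')
"
```

```text
at tray [-0.0008 -0.1641  0.0329] turn [ 0.      0.0002 -0.0045] F [-0.4157  0.5792 -0.1131] t 9.125
```

Call:
nudge_tcp(increments={"dx":[0,0],"dy":[0,0],"dz":[0.6,0.6],"wx":[0,0],"wy":[0,0],"wz":[0,0],"finger_gap":[0,0]})

```text
time: 9.43
eef_pos: [0.531, -0.0197, 0.0301]
tcp_rot: [0.729, 0.685, 0.0, 0.0]
contact_force: [-1.2, -0.0, 1.4]
opening: 0.0
finger_force: 0.5
```

Call:
nudge_tcp(increments={"dx":[0,0],"dy":[0,0],"dz":[0.6,0.6],"wx":[0,0],"wy":[0,0],"wz":[0,0],"finger_gap":[0,0]})

```text
time: 9.68
eef_pos: [0.5314, -0.0197, 0.0296]
tcp_rot: [0.729, 0.685, -0.0, -0.0]
contact_force: [-6.4, 2.0, 15.9]
opening: -0.001
finger_force: 8.0
```

```bash
python3 - <<'E'
from h import *
go()
r=cam('scene');crop(r,"a5",230,170,390,285,4)
E
```

```text
at tray [-0.0002 -0.1639  0.0296] turn [-0.0011 -0.0002 -0.004 ] F [-6.3884  1.9716 15.9027] t 9.675
```

View pics/a5.png

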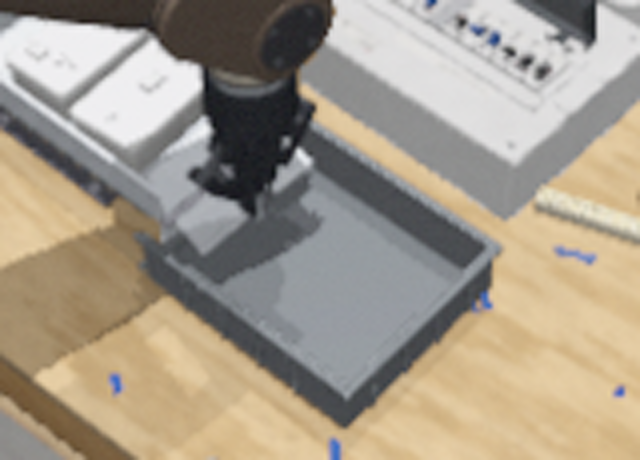

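Call:
nudge_tcp(increments={"dx":[0,4,16,28,40,50,54.6,54.6],"dy":[0,0,0,0,0,0,0,0],"dz":[-12,-20,-20,-20,-20,-20,-20,-20],"wx":[0,0,0,0,0,0,0,0],"wy":[0,0,0,0,0,0,0,0],"wz":[0.04,0.04,0.04,0.04,0.04,0.04,0.04,0.04],"finger_gap":[0,0.5,0.5,0.5,0.5,0.5,0.5,0.5]})

```text
time: 10.72
eef_pos: [0.5474, 0.2535, 0.1265]
tcp_rot: [0.729, 0.684, -0.0, 0.0]
contact_force: [-0.0, 0.4, -0.3]
opening: 0.498
finger_force: 0.0
```

Run:
```python
from h import *
go((0,.109,.065))
r=cam('scene');crop(r,"a6",190,130,390,270,4)
```

```text
at tray [0.0001 0.1097 0.1265] turn [-0.0006  0.0008 -0.0062] F [-0.0021  0.3894 -0.3407] t 10.725
(0, 0.109, 0.065) -> [-0.0007 -0.0001  0.0615]
```

View pics/a6.png

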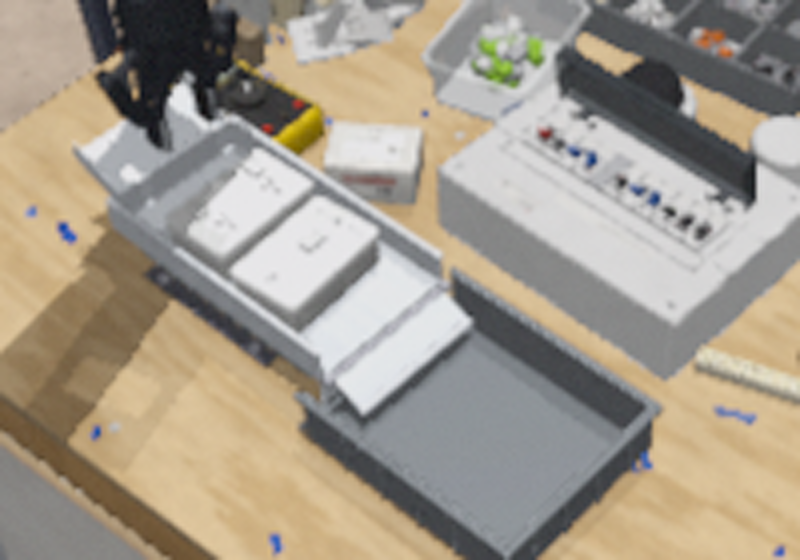

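Call:
nudge_tcp(increments={"dx":[0,0,0],"dy":[0,0,0],"dz":[6,12,12],"wx":[0,0,0],"wy":[0,0,0],"wz":[-0.06,-0.06,-0.06],"finger_gap":[0.5,0.5,0.5]})

```text
time: 11.15
eef_pos: [0.5456, 0.2503, 0.064]
tcp_rot: [0.729, 0.685, -0.003, -0.001]
contact_force: [0.4, 0.3, 0.0]
opening: 0.499
finger_force: 0.0
```

Call:
nudge_tcp(increments={"dx":[-3,-6,-9,-12,-15,-18,-21],"dy":[0,0,0,0,0,0,0],"dz":[0,0,0,0,0,0,0],"wx":[0,0,0,0,0,0,0],"wy":[0,0,0,0,0,0,0],"wz":[0,0,0,0,0,0,0],"finger_gap":[0.5,0.5,0.5,0.5,0.5,0.5,0.5]})

```text
time: 12.02
eef_pos: [0.5413, 0.147, 0.0669]
tcp_rot: [0.728, 0.686, -0.0, -0.0]
contact_force: [-0.2, 0.9, 0.0]
opening: 0.5
finger_force: 0.5
```

Run:
```python
from h import *
go()
r=cam('scene');crop(r,"a7",190,130,390,270,4)
```

```text
at tray [0.0001 0.003  0.0669] turn [-0.0002 -0.     -0.0025] F [-0.193   0.8597  0.014 ] t 12.025
```

View pics/a7.png

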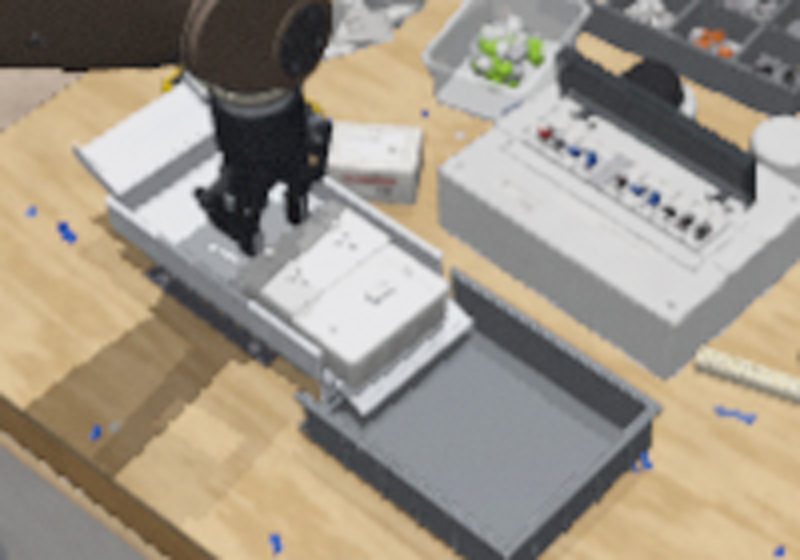

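Call:
nudge_tcp(increments={"dx":[-3,-6,-9,-12,-12,-12],"dy":[0,0,0,0,0,0],"dz":[0,0,0,0,0,0],"wx":[0,0,0,0,0,0],"wy":[0,0,0,0,0,0],"wz":[0,0,0,0,0,0],"finger_gap":[0.5,0.5,0.5,0.5,0.5,0.5]})

```text
time: 12.82
eef_pos: [0.5379, 0.088, 0.067]
tcp_rot: [0.728, 0.685, 0.0, 0.0]
contact_force: [0.4, -0.6, 0.7]
opening: 0.499
finger_force: 0.0
```

Run:
```python
from h import *
go()
r=cam('scene');crop(r,"a8",190,130,390,270,4)
```

```text
at tray [ 0.0001 -0.0561  0.067 ] turn [ 0.0001 -0.0001 -0.0028] F [ 0.4495 -0.5804  0.7373] t 12.825
```

View pics/a8.png

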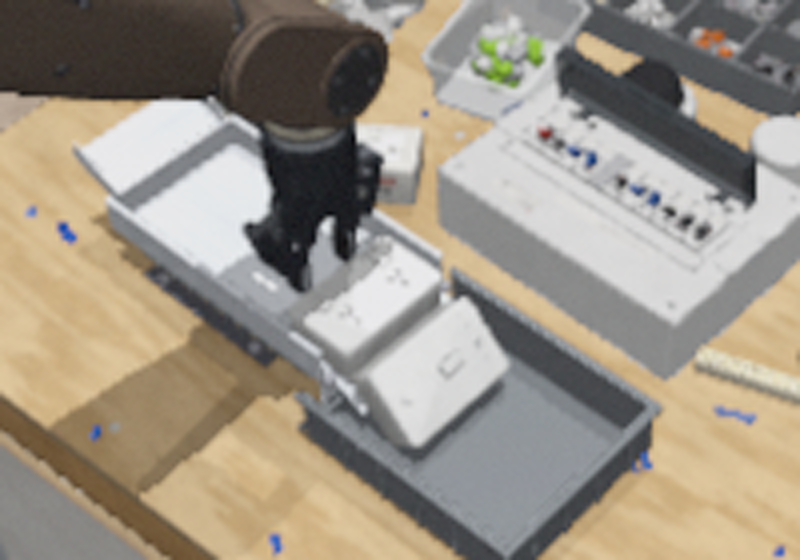

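Scaled: -0.04 m is -8, -0.03 m is -6.

Call:
nudge_tcp(increments={"dx":[-3,-6,-8,-8],"dy":[0,0,0,0],"dz":[0,0,0,0],"wx":[0,0,0,0],"wy":[0,0,0,0],"wz":[0,0,0,0],"finger_gap":[0.5,0.5,0.5,0.5]})

```text
time: 13.38
eef_pos: [0.5352, 0.047, 0.0668]
tcp_rot: [0.729, 0.685, -0.0, 0.0]
contact_force: [-0.5, 0.2, 0.4]
opening: 0.499
finger_force: 0.0
```

Call:
nudge_tcp(increments={"dx":[-2,-4,-6,-6,-6],"dy":[0,0,0,0,0],"dz":[0,0,0,0,0],"wx":[0,0,0,0,0],"wy":[0,0,0,0,0],"wz":[0,0,0,0,0],"finger_gap":[0.5,0.5,0.5,0.5,0.5]})

```text
time: 14.0
eef_pos: [0.5336, 0.0181, 0.0669]
tcp_rot: [0.728, 0.685, -0.0, -0.0]
contact_force: [0.3, 0.2, 0.2]
opening: 0.499
finger_force: 0.0
```

```bash
python3 -c "
from h import *
go()"
```

```text
at tray [-0.0002 -0.1261  0.0669] turn [-0.0001 -0.0001 -0.0027] F [0.2825 0.182  0.2068] t 14.0
```

Add to h.py:
```python
def look(z=.05,thr=165):
    r=cam('scene'); h=cv2.cvtColor(r["pixels"],cv2.COLOR_RGB2HSV)
    m=cv2.inRange(h,(0,0,thr),(180,50,255)); poly=proj(r,[w(x,y,.045) for x,y in((-.07,-.10),(.07,-.10),(.09,-.36),(-.10,-.36))]).astype(np.int32)
    k=np.zeros_like(m);cv2.fillPoly(k,[poly],255);m&=k;m=cv2.erode(m,np.ones((2,2)))
    for c in cv2.findContours(m,0,2)[0]:
        if cv2.contourArea(c)<40: continue
        P=RT.inv().apply(ray(r,c[:,0].astype(float),z)-T0);b=cv2.minAreaRect(P[:,:2].astype(np.float32))
        print("area",cv2.contourArea(c),"rect",np.array(b[0]),np.array(b[1]),b[2],"y range",P[:,1].min(),P[:,1].max(),"x",P[:,0].min(),P[:,0].max())
```

```bash
python3 -c "
from h import *
look();look(.05,200)"
```

```text
area 489.0 rect [-0.0024 -0.267 ] [0.1091 0.0618] 0.8027960658073425 y range -0.2983846088711526 -0.2363738233117152 x -0.05717931684087156 0.052497472832196204
area 572.0 rect [ 0.0066 -0.1784] [0.0858 0.1272] 89.68489074707031 y range -0.22146822540427757 -0.1358414458255447 x -0.05724295321001323 0.07031197077925508
area 532.0 rect [-0.0006 -0.2841] [0.068  0.1086] 89.75678253173828 y range -0.31804165097805004 -0.2498955728034095 x -0.055017046020176916 0.053794575667511356
area 521.5 rect [ 0.0065 -0.1838] [0.1281 0.0726] 0.44881290197372437 y range -0.22032587704777398 -0.14707482575825084 x -0.05724295321001323 0.07031197077925508
```

Scaled: -0.05 m is -10, -0.04 m is -8.

Call:
nudge_tcp(increments={"dx":[-2,-4,-6,-8,-10,-10],"dy":[0,0,0,0,0,0],"dz":[0,0.8,1.8,2.8,3.6,3.6],"wx":[0,0,0,0,0,0],"wy":[0,0,0,0,0,0],"wz":[0,0,0,0,0,0],"finger_gap":[0.5,0.5,0.5,0.5,0.5,0.5]})

```text
time: 14.85
eef_pos: [0.5302, -0.0326, 0.0484]
tcp_rot: [0.728, 0.685, -0.0, -0.0]
contact_force: [-0.4, -0.1, -0.1]
opening: 0.502
finger_force: 0.0
```

```bash
python3 -c "
from h import *
go();look();look(.05,200)"
```

```text
at tray [-0.0006 -0.1769  0.0484] turn [-0.0011 -0.     -0.0038] F [-0.4294 -0.0963 -0.1338] t 14.85
area 63.5 rect [-0.046  -0.1535] [0.0328 0.0301] 82.4443588256836 y range -0.1702723706006102 -0.13791197441624228 x -0.062386295773617415 -0.029467326939895927
area 976.0 rect [-0.0036 -0.2594] [0.1113 0.1348] 0.46606189012527466 y range -0.32640183280748525 -0.1915366701347878 x -0.05937498632156959 0.05220052557875756
area 833.5 rect [-0.0033 -0.2559] [0.1077 0.1283] 0.1688448190689087 y range -0.32016589590620076 -0.1915366701347878 x -0.057210944157674144 0.050366352384208925
```

The manual's scale: shifts go in units of 5 mm and turns go in units of 0.1 rad. Converting my numbers, 0.42 m is 84, 0.36 m is 72.

Call:
nudge_tcp(increments={"dx":[1,2,12,24,36,48,60,72,84],"dy":[0,0,0,0,0,0,0,0,0],"dz":[-8,-20,-30,-34,-34,-34,-34,-34,-34],"wx":[0,0,0,0,0,0,0,0,0],"wy":[0,0,0,0,0,0,0,0,0],"wz":[0,0,0,0,0,0,0,0,0],"finger_gap":[0.5,0.5,0.5,0.5,0.5,0.5,0.5,0.5,0.5]}, lines="1,2")

```text
time: 16.08
eef_pos: [0.5554, 0.39, 0.2193]
```

Run:
```python
from h import *
look(.043)
r=cam('top');h=cv2.cvtColor(r["pixels"],cv2.COLOR_RGB2HSV);m=cv2.inRange(h,(0,0,165),(180,50,255))
k=np.zeros_like(m);cv2.fillPoly(k,[proj(r,[w(x,y,.043) for x,y in((-.09,-.13),(.08,-.13),(.08,-.345),(-.09,-.345))]).astype(np.int32)],255);m&=k
for c in cv2.findContours(m,0,2)[0]:
    if cv2.contourArea(c)<30: continue
    P=RT.inv().apply(ray(r,c[:,0].astype(float),.043)-T0)[:,:2];b=cv2.minAreaRect(P.astype(np.float32));print("top",cv2.contourArea(c),b,P.min(0),P.max(0))
# row of brightness along the centre line
for n in("scene","top"):
    r=cam(n);ys=np.arange(-.13,-.37,-.006)
    q=proj(r,[w(-.02,y,.043) for y in ys]).round().astype(int);print(n,list(zip((ys*1000).round().astype(int).tolist(),r["pixels"][q[:,1],q[:,0]].mean(1).round().astype(int).tolist())))
r=cam("top")
for n,a,b,z in [("back",(357.5,194),(357.5,244),.058),("near",(330,244.5),(356,244.5),.058),("far",(315,193.5),(355,193.5),.058)]:
    p,t=edge(r,(a,b),z);print(n,RT.inv().apply(np.r_[p,0]-T0)[:2],np.degrees(t-YAW)%180)
```

```text
area 1066.0 rect [ 0.0003 -0.252 ] [0.1379 0.1119] 89.96533966064453 y range -0.3209364149505182 -0.1830220368621945 x -0.05569215143370588 0.05619379583465306
area 557.0 rect [ 0.0047 -0.1339] [0.1348 0.0688] 0.4893127679824829 y range -0.168672048384777 -0.09902870569137383 x -0.06239077824573343 0.07196999490585866
top 289.5 ((-0.007286999374628067, -0.28932785987854004), (0.06329398602247238, 0.08216649293899536), 88.93019104003906) [-0.0485 -0.3206] [ 0.0342 -0.257 ]
top 545.0 ((0.0010597817599773407, -0.21559444069862366), (0.06394045799970627, 0.11092603951692581), 89.36522674560547) [-0.0547 -0.2481] [ 0.0566 -0.1832]
top 263.5 ((0.005535408854484558, -0.14477446675300598), (0.02846979908645153, 0.1254938244819641), 89.61959075927734) [-0.0573 -0.1594] [ 0.0684 -0.1306]
scene [(-130, 226), (-136, 225), (-142, 225), (-148, 225), (-154, 224), (-160, 220), (-166, 215), (-172, 117), (-178, 187), (-184, 227), (-190, 227), (-196, 227), (-202, 226), (-208, 227), (-214, 217), (-220, 215), (-226, 227), (-232, 227), (-238, 227), (-244, 227), 
[... 176 characters left out ...]
112), (-334, 148), (-340, 138), (-346, 73), (-352, 63), (-358, 64), (-364, 132)]
top [(-130, 171), (-136, 171), (-142, 170), (-148, 171), (-154, 167), (-160, 167), (-166, 116), (-172, 116), (-178, 115), (-184, 176), (-190, 175), (-196, 174), (-202, 178), (-208, 177), (-214, 176), (-220, 176), (-226, 177), (-232, 176), (-238, 175), (-244, 176), (-250, 127), (-256, 170), (-262, 172), (-268, 173), (-274, 169), (-280, 169), (-286, 166), (-292, 170), (-298, 167), (-304, 163), (-310, 160), (-316, 165), (-322, 160), (-328, 120), (-334, 102), (-340, 60), (-346, 91), (-352, 99), (-358, 123), (-364, 123)]
back [-0.0089 -0.345 ] 0.43833762
near [-0.1035 -0.2989] 89.374916
far [ 0.0844 -0.2733] 89.33544
```

```bash
python3 -c "
from h import *
print(ctrl.get_state()['contact_force'],ctrl.sign_off())"
```

```text
the job is handed in; nothing more can be done
[-0.032  -0.8484 -0.1126] None
```

I handed the job in at about 16 s and got no verdict back; by my measurements the tote is against the tray, the flap is down and both boxes are in the tote side by side, though the switch box may be slightly tilted, and I viewed 11 pictures, one over the limit of 10.

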